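# Press the nylon plugs home in both ends of the truck hangers

### The arm

A 6-joint arm with a two-finger parallel gripper is mounted at the origin on the work surface. World frame = base frame: x ahead of the robot, y to its left, z up, the work surface at z = 0. Lengths are in m, angles in rad, forces in N, time in s.
With the tool pointing down it reaches from about 0.275 to 0.725 m from the base axis. Payload 15.9 kg.
Tool frame: the origin (TCP) lies at the very end of the fingers, on their centre line; the grasp point (between the pads) lies robot.grip_point_offset behind it (robot.grip_point_offset is the distance from the TCP to the grasp point, in m); z points along the fingers, y is the line along which they close (so a half turn about z gives the same grasp; the last joint's range is limited). The gripper opens to 85 mm and grips with 20 to 120 N. Pads are 22 mm wide; open, the fingers measure 114 mm over their backs; the gripper's body (76 mm by 85 mm) begins 54 mm behind the grasp point. The pads swing forward as they close: fully open they stand 13 mm farther back than shut.
Start: joints at [-1.191, 0.213, -0.034, 1.323, 0, 1.571], TCP at [0.185, -0.464, 0.231] pointing down, gripper open.
Joint ranges: [-2.98, 2.98], [-0.74, 1.72], [-1.14, 1.35], [-2.1, 2.04], [-1.57, 1.44], [-3.14, 3.14]. Speed limits (rad/s): [1.89, 1.89, 2.39, 2.57, 3.14, 3.14].

### API

Orientations are given as a unit quaternion [w, x, y, z].
In Python, from station import robot, move_gripper, sensors, eyes gives the robot as it stands. Calls block until the motion is done:
- robot.reach(position, orientation): joint-space move of the TCP to a pose.
- robot.move_straight(position, ori=None, rate=0.15, max_force=None): straight line of the TCP; ori=None keeps the orientation; rate is the mean speed in m/s. With max_force (N) it stops when the force on the tool has changed by that much, and returns True; else False.
- robot.move_j(angles): joint-space move.
- move_gripper(opening): opening from 0.0 (shut) to 1.0 (fully open); the grip force is fixed at half the most; returns when the fingers have stopped.
- robot.wait(seconds).
- robot.ik(position, orientation): joint angles nearest the present ones, or None.
- sensors.read_state(): the state.
- eyes.capture(name): name is "scene" or "top" or "wrist"; returns the picture (480x640x3 uint8, red, green, blue); there is no depth.
- eyes.get_calibration(name): a dict with "camera_matrix" (3x3 intrinsics, pixels), "D" ([k1, k2, p1, p2, k3] as OpenCV has them; the pictures are not rectified), "T" (4x4, takes a point from camera to world coordinates); the wrist camera has in their place "T_tool_cam" (4x4, takes a point from camera to tool coordinates, whose origin is the TCP and whose axes are the flange's). Camera axes: x right, y up, looking along -z (the intrinsics and any distortion apply to the point x, -y, -z); pixel columns grow to the right and rows downward; lengths in m; the calibration is good to about 2 mm. A picture is of the moment at which its call begins: read the wrist's pose just before it. get_calibration takes no time and is no camera call.
A pose or a line that the arm cannot do raises robot.IKError and nothing moves.
- robot.job_done(): hands the job in; it is judged then, once.
The state is a dict: "clock": time; "joints": joint angles; "joint_vel": joint speeds; "joint_efforts": joint torques, N m; "ee_pos": TCP position; "orientation": TCP orientation; "ft_force": force on the tool from outside, world axes, zero at the start; "ft_torque": the same for the moment, N m; "gripper_width": opening from 0.0 (shut) to 1.0 (fully open); "grip_force": force on a finger pad.
Only numpy, scipy, OpenCV 4.12 (cv2) and the standard library are available. Lean on these libraries where they do the work, as an engineer would, in place of code of your own. Each camera call takes 0.05 s, during which the arm holds its last target. There are 200 camera calls.

### The job

First lock the plug press by turning its collar anticlockwise until the white pointer lines up with the white mark on the deck, and leave it locked. Then push every aluminium truck hanger on the bench end-on onto the press's steel nose until the black plug in that end is fully home, turn the hanger round and do its other end the same way (the nose does the pushing: keep the fingers off the plugs). Finish with every hanger lying flat, right way up, on the floor of the steel tray, let go and at rest, with the blue wheels left where they are.

Things in the scene. Friction and masses are not known exactly. Their poses are not given: they have to be found in the camera images.
- press: plug press: grey steel block 100 x 100 mm, 50 mm high, fixed to the bench, the lock collar on its deck. Origin: centre of its underside. A steel nose (12 mm wide in y, 20 mm high, from 4 to 24 mm above the bench) sticks out 35 mm from the middle of the block's -x face; workpieces are pushed onto it towards +x. A white mark line on the deck lies between the collar and the -x edge, above the nose
- nose_tip (a point): centre of the end face of the press's nose, 85 mm from the press's origin towards its -x, 14 mm above the bench; axes as the press
- collar (a joint): angle of the captive lock collar on the press (rad), growing anticlockwise seen from above, free from 0 to 1.7; starts at 0 to 0.35 (unlocked). It is locked at 1.2, when the collar's white pointer lines up with the white mark on the deck. It stays where it is left (about 0.12 N m of friction)
- collar_grip (a point): point to grip the lock collar, on its vertical axis, 83 mm above the bench, in an aluminium bar grip 64 mm long, 16 mm wide, 28 mm high (from 63 to 91 mm above the bench) on a dark steel ring of 35 mm radius. The point's x axis runs along the bar and turns with the collar; its -x end carries the white pointer
- tray: low steel tray, fixed, 180 mm (x) x 280 mm (y), rim 16 mm high, walls and floor 4 mm thick; origin: centre of its underside, so the inner floor is 4 mm above the origin
- hanger1: bare aluminium truck hanger (one of three or four alike; absent ones read None): 140 mm long (x), 36 mm wide (y), 44 mm high; its middle 80 mm is a solid block 30 mm wide to grip from above across y; origin: centre of its underside. Each end is a fork 30 mm high with an open slot 24 mm wide and 30 mm deep from the end face, open above too, in which a black nylon plug slides
- hanger1_plug_a (a joint): how far the nylon plug in the +x end of hanger1 is pushed in (m): at 0 its outer face is flush with the fork's tips (70 mm from the hanger's origin), at 0.016 it is fully home against the solid block. The plug is 14 mm long, 19 mm wide, from 3 to 25 mm above the hanger's underside. Slides under about 7 N and stays; starts at 0 to 0.003
- hanger1_plug_b (a joint): how far the nylon plug in the -x end of hanger1 is pushed in (m): at 0 its outer face is flush with the fork's tips (70 mm from the hanger's origin), at 0.016 it is fully home against the solid block. The plug is 14 mm long, 19 mm wide, from 3 to 25 mm above the hanger's underside. Slides under about 7 N and stays; starts at 0 to 0.003
- hanger2: bare aluminium truck hanger (one of three or four alike; absent ones read None): 140 mm long (x), 36 mm wide (y), 44 mm high; its middle 80 mm is a solid block 30 mm wide to grip from above across y; origin: centre of its underside. Each end is a fork 30 mm high with an open slot 24 mm wide and 30 mm deep from the end face, open above too, in which a black nylon plug slides
- hanger2_plug_a (a joint): how far the nylon plug in the +x end of hanger2 is pushed in (m): at 0 its outer face is flush with the fork's tips (70 mm from the hanger's origin), at 0.016 it is fully home against the solid block. The plug is 14 mm long, 19 mm wide, from 3 to 25 mm above the hanger's underside. Slides under about 7 N and stays; starts at 0 to 0.003
- hanger2_plug_b (a joint): how far the nylon plug in the -x end of hanger2 is pushed in (m): at 0 its outer face is flush with the fork's tips (70 mm from the hanger's origin), at 0.016 it is fully home against the solid block. The plug is 14 mm long, 19 mm wide, from 3 to 25 mm above the hanger's underside. Slides under about 7 N and stays; starts at 0 to 0.003
- hanger3: bare aluminium truck hanger (one of three or four alike; absent ones read None): 140 mm long (x), 36 mm wide (y), 44 mm high; its middle 80 mm is a solid block 30 mm wide to grip from above across y; origin: centre of its underside. Each end is a fork 30 mm high with an open slot 24 mm wide and 30 mm deep from the end face, open above too, in which a black nylon plug slides
- hanger3_plug_a (a joint): how far the nylon plug in the +x end of hanger3 is pushed in (m): at 0 its outer face is flush with the fork's tips (70 mm from the hanger's origin), at 0.016 it is fully home against the solid block. The plug is 14 mm long, 19 mm wide, from 3 to 25 mm above the hanger's underside. Slides under about 7 N and stays; starts at 0 to 0.003
- hanger3_plug_b (a joint): how far the nylon plug in the -x end of hanger3 is pushed in (m): at 0 its outer face is flush with the fork's tips (70 mm from the hanger's origin), at 0.016 it is fully home against the solid block. The plug is 14 mm long, 19 mm wide, from 3 to 25 mm above the hanger's underside. Slides under about 7 N and stays; starts at 0 to 0.003
- hanger4: bare aluminium truck hanger (one of three or four alike; absent ones read None): 140 mm long (x), 36 mm wide (y), 44 mm high; its middle 80 mm is a solid block 30 mm wide to grip from above across y; origin: centre of its underside. Each end is a fork 30 mm high with an open slot 24 mm wide and 30 mm deep from the end face, open above too, in which a black nylon plug slides
- hanger4_plug_a (a joint): how far the nylon plug in the +x end of hanger4 is pushed in (m): at 0 its outer face is flush with the fork's tips (70 mm from the hanger's origin), at 0.016 it is fully home against the solid block. The plug is 14 mm long, 19 mm wide, from 3 to 25 mm above the hanger's underside. Slides under about 7 N and stays; starts at 0 to 0.003
- hanger4_plug_b (a joint): how far the nylon plug in the -x end of hanger4 is pushed in (m): at 0 its outer face is flush with the fork's tips (70 mm from the hanger's origin), at 0.016 it is fully home against the solid block. The plug is 14 mm long, 19 mm wide, from 3 to 25 mm above the hanger's underside. Slides under about 7 N and stays; starts at 0 to 0.003
- wheel1: sky-blue skate wheel lying flat, 56 mm across, 34 mm high, origin centre of its underside; not part of the job, to be left where it is
- wheel2: sky-blue skate wheel lying flat, 56 mm across, 34 mm high, origin centre of its underside; not part of the job, to be left where it is
- wheel3: sky-blue skate wheel lying flat, 56 mm across, 34 mm high, origin centre of its underside; not part of the job, to be left where it is
- wheel4: sky-blue skate wheel lying flat, 56 mm across, 34 mm high, origin centre of its underside; not part of the job, to be left where it is
Things that resemble listed ones, but are neither listed nor needed, are in the scene too. What is shaped like the hanger3 but green is not meant.

How it is judged:
By the outcome, as a careful person would: the job done as asked, in the order asked, and still so for the second after the job is handed in, with the robot touching nothing.
Of hanger1, hanger2, hanger3, hanger4 only 3 to 4 are there at a start; the rules pass over those that are not, and their reading is None.
At some moment in a run one of hanger1, hanger2, hanger3, hanger4 may be knocked a few centimetres aside while the robot is not near it.
Once in a run the grip may slacken for a moment while it holds something.
It also fails if it takes over 210 s, if anything falls off the work surface, if the arm or the gripper's body presses on something with over 40 N, if the wrist force passes 120 N, or if a joint passes its speed limit or range.

## Working session

There is one attempt and no reset: what is moved stays moved. The work goes in short steps, each a Python script; the robot and the scene stay as the last script left them, time stands still between calls to the robot, and variables do not carry over. Pictures are saved under pics/ and viewed, at most 14 in all, crops included, and the job is handed in when it is done.

```bash
ls; mkdir -p pics; python3 - <<'E'
from station import robot, move_gripper, sensors, eyes
import cv2,numpy as np
for n in ("top","scene"):
    im=eyes.capture(n); cv2.imwrite(f"pics/{n}0.png",im[:,:,::-1])
    c=eyes.get_calibration(n); print(n,np.round(c["camera_matrix"],1).tolist(),np.round(c["D"],4),np.round(c["T"],3).tolist())
c=eyes.get_calibration("wrist");print({k:np.round(v,3).tolist() for k,v in c.items()})
s=sensors.read_state();print(s["clock"],s["ee_pos"],s["orientation"],robot.grip_point_offset)
E
```

```text
pics
top [[444.0, 0.0, 325.2], [0.0, 444.0, 238.5], [0.0, 0.0, 1.0]] [-0.0209  0.      0.      0.      0.    ] [[-0.026, 0.987, -0.157, 0.34], [-1.0, -0.026, 0.0, 0.018], [-0.004, 0.157, 0.988, 1.133], [0.0, 0.0, 0.0, 1.0]]
scene [[476.2, 0.0, 324.1], [0.0, 476.2, 231.2], [0.0, 0.0, 1.0]] [-0.0633  0.      0.      0.      0.    ] [[0.691, -0.618, 0.376, 0.953], [0.723, 0.587, -0.364, -0.403], [0.004, 0.524, 0.852, 1.038], [0.0, 0.0, 0.0, 1.0]]
{'camera_matrix': [[334.292, 0.0, 319.359], [0.0, 334.292, 239.178], [0.0, 0.0, 1.0]], 'D': [-0.024, 0.0, 0.0, 0.0, 0.0], 'T_tool_cam': [[-0.001, 0.95, 0.313, 0.08], [1.0, 0.0, 0.001, 0.001], [0.001, 0.313, -0.95, -0.143], [0.0, 0.0, 0.0, 1.0]]}
0.1 [ 0.18525553 -0.46409272  0.23086822] [-4.98443956e-04  9.82024673e-01  1.88751921e-01 -7.71108218e-05] 0.0187
```

View pics/top0.png

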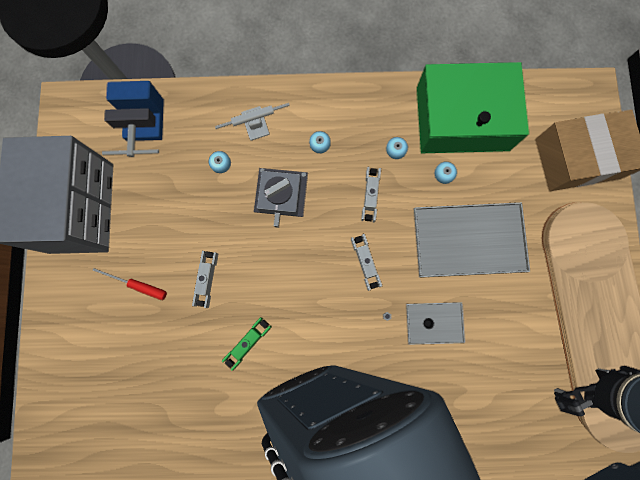

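View pics/scene0.png

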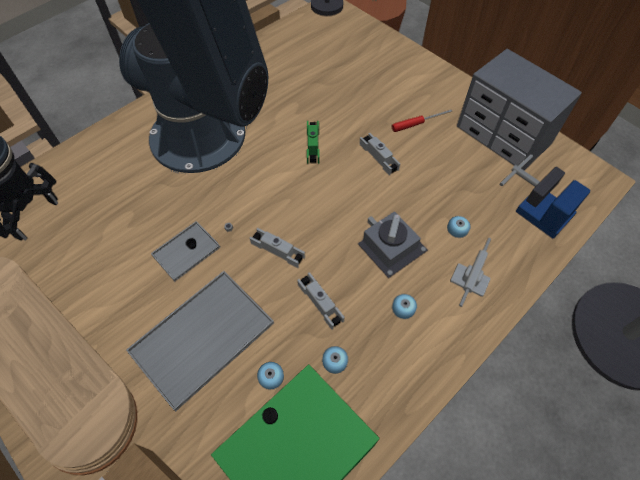

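Grey hangers in top view: (371,194), (366,262) and (205,279). The one at (247,343) is green, so it's a decoy. The large tray is at (470,240), and the small plate at (435,323) is another decoy. The press is at (280,190), with its nose pointing down in the image (-x). Next I'll enlarge both views.

```bash
cat > h.py <<'E'
from station import robot, move_gripper, sensors, eyes
import cv2,numpy as np
from scipy.spatial.transform import Rotation as R
F=np.diag([1,-1,-1.])
def cal(n):
    c=eyes.get_calibration(n)
    return np.array(c["camera_matrix"]),np.array(c["D"]),c
def tool_T():
    s=sensors.read_state(); q=s["orientation"]; T=np.eye(4)
    T[:3,:3]=R.from_quat([q[1],q[2],q[3],q[0]]).as_matrix(); T[:3,3]=s["ee_pos"]; return T
def camT(n,Tt=None):
    c=eyes.get_calibration(n)
    return np.array(c["T"]) if n!="wrist" else Tt@np.array(c["T_tool_cam"])
def rays(n,px,T):
    K,D,_=cal(n); u=cv2.undistortPoints(np.array(px,float).reshape(-1,1,2),K,D).reshape(-1,2)
    d=np.c_[u,np.ones(len(u))]@F@T[:3,:3].T
    return T[:3,3],d/np.linalg.norm(d,axis=1)[:,None]
def onz(n,px,z,T):
    o,d=rays(n,px,T); return o+d*((z-o[2])/d[:,2])[:,None]
def tri(obs):  # [(n,px,T)] same points -> points, residual
    A=0;b=0;L=[]
    for n,px,T in obs:
        o,d=rays(n,px,T); P=np.eye(3)-d[:,:,None]*d[:,None,:]; A=A+P; b=b+P@o; L.append((o,P))
    X=np.linalg.solve(A,b[:,:,None])[:,:,0]
    return X,np.max([np.linalg.norm(np.einsum('nij,nj->ni',P,X-o),axis=1) for o,P in L],axis=0)
def proj(n,X,T):
    K,D,_=cal(n); Xc=(np.atleast_2d(X)-T[:3,3])@T[:3,:3]@F
    return cv2.projectPoints(Xc,np.zeros(3),np.zeros(3),K,D)[0].reshape(-1,2)
def down(yaw):  # tool z down, closing axis y at angle yaw+90deg ; tool x at yaw
    M=np.array([[np.cos(yaw),np.sin(yaw),0],[np.sin(yaw),-np.cos(yaw),0],[0,0,-1]])
    q=R.from_matrix(M).as_quat(); return np.array([q[3],q[0],q[1],q[2]])
def snap(n,f):
    Tt=tool_T(); im=eyes.capture(n); cv2.imwrite(f"pics/{f}.png",im[:,:,::-1]); np.save(f"pics/{f}_T.npy",camT(n,Tt)); return im
E
python3 - <<'E'
import cv2
a=cv2.imread("pics/top0.png")[140:365,185:545]; cv2.imwrite("pics/topc.png",cv2.resize(a,None,fx=2.2,fy=2.2,interpolation=2))
a=cv2.imread("pics/scene0.png")[115:415,120:440]; cv2.imwrite("pics/scenec.png",cv2.resize(a,None,fx=2,fy=2,interpolation=2))
E
```

```text
(no output)
```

View pics/topc.png

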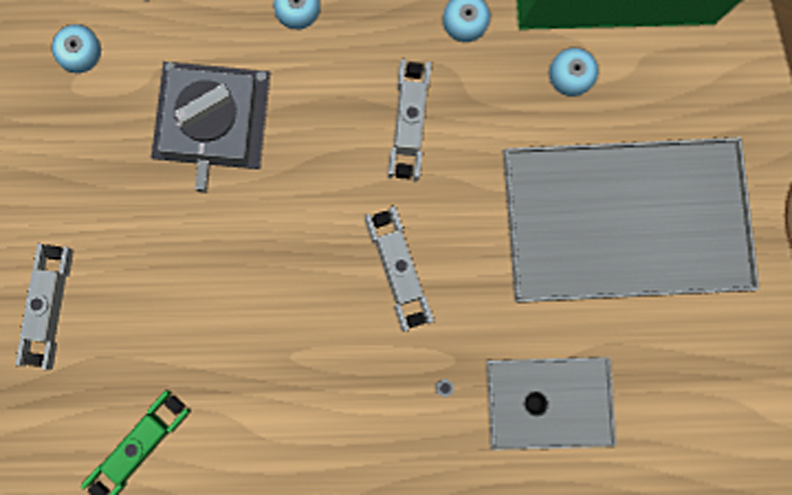

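View pics/scenec.png

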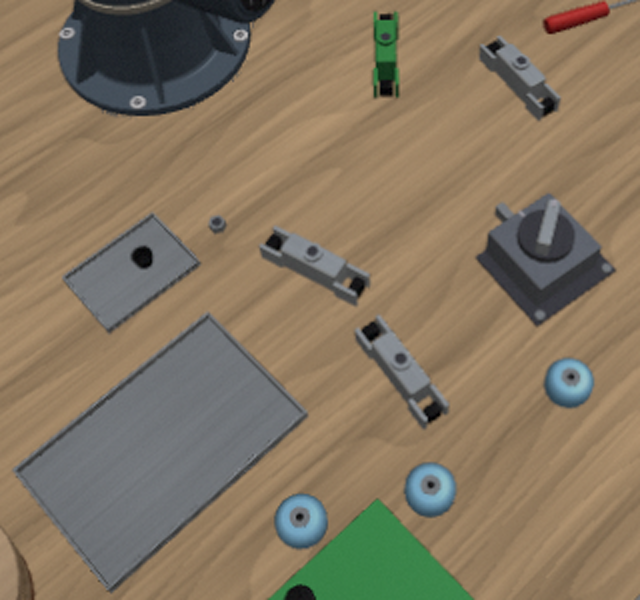

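Crops: A is the hanger at topc (412,113), B at (401,266) and C at (38,304). All three are bare grey with two black plugs, while the green one at (130,450) is excluded. The pointer is on the bar's left end (177,117) and the mark is at (202,147). Next I'll triangulate.

```bash
cat > m.py <<'E'
from h import *
np.set_printoptions(precision=4,suppress=True)
t=lambda p:np.array(p)/2.2+[185,140]
s=lambda p:np.array(p)/2.+[120,115]
T,S=camT("top"),camT("scene")
X,r=tri([("top",t([(412,113),(401,266),(38,304),(505,150),(741,139),(757,289),(518,301),(177,117),(226,88),(201,190)]),T),
("scene",s([(401,359),(313,250),(521,62),(306,412),(111,588),(18,470),(208,317),(545,242),(553,203),(498,210)]),S)])
print(np.c_[X,r])
print("plugs",onz("top",t([(416,62),(403,180),(380,210),(418,329),(55,244),(33,368)]),.027,T))
c=X[3:7].mean(0);print("tray",c,np.linalg.norm(X[3]-X[4]),np.linalg.norm(X[4]-X[5]))
print("wheels",onz("top",t([(72,44),(296,10),(467,13),(577,68)]),.034,T))
E
python3 m.py
```

```text
[[ 0.6308 -0.1027  0.0471  0.0016]
 [ 0.455  -0.0824  0.0499  0.0018]
 [ 0.423   0.3223  0.0471  0.0013]
 [ 0.5925 -0.2146  0.0108  0.0011]
 [ 0.5993 -0.4914  0.0126  0.0036]
 [ 0.4223 -0.4947  0.0094  0.0034]
 [ 0.4155 -0.2208  0.0032  0.0014]
 [ 0.6347  0.1607  0.0127  0.0112]
 [ 0.6406  0.1084  0.1538  0.0109]
 [ 0.5541  0.1432  0.0096  0.0007]]
plugs [[ 0.6969 -0.1136  0.027 ]
 [ 0.5559 -0.0924  0.027 ]
 [ 0.5216 -0.0646  0.027 ]
 [ 0.3847 -0.1024  0.027 ]
 [ 0.4919  0.3084  0.027 ]
 [ 0.3521  0.3312  0.027 ]]
tray [ 0.5074 -0.3554  0.009 ] 0.27686058819150516 0.1770865676523633
wheels [[ 0.7277  0.2903  0.034 ]
 [ 0.7622  0.026   0.034 ]
 [ 0.7531 -0.1755  0.034 ]
 [ 0.6825 -0.3006  0.034 ]]
```

```bash
python3 - <<'E'
from h import *
np.set_printoptions(precision=4,suppress=True)
t=lambda p:np.array(p)/2.2+[185,140]
T=camT("top"); P=onz("top",t([(177,117),(226,88)]),.091,T);print(P)
robot.reach([0.60,0.14,0.24],down(0)); print(sensors.read_state()["joints"]); snap("wrist","w1")
robot.reach([0.58,0.12,0.24],down(np.pi)); print(sensors.read_state()["joints"], sensors.read_state()["clock"]); snap("wrist","w2")
E
```

```text
[[0.6205 0.1593 0.091 ]
 [0.652  0.105  0.091 ]]
[ 0.2288  0.4649  0.3415  1.4473 -0.0001 -2.9121]
[0.204  0.4101 0.2583 1.4189 0.     0.2035] 6.5
```

View pics/w1.png

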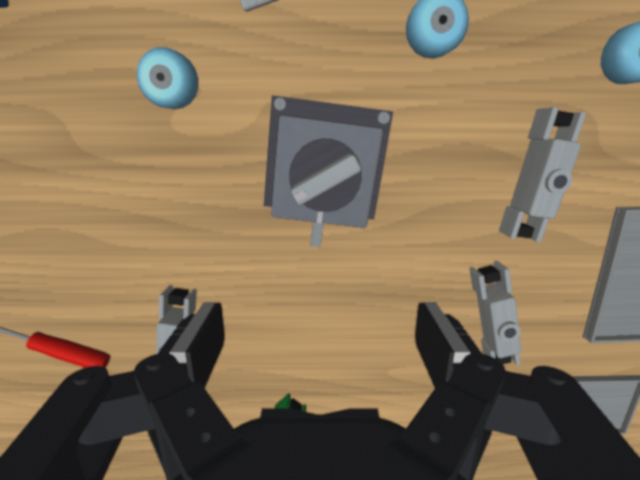

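View pics/w2.png

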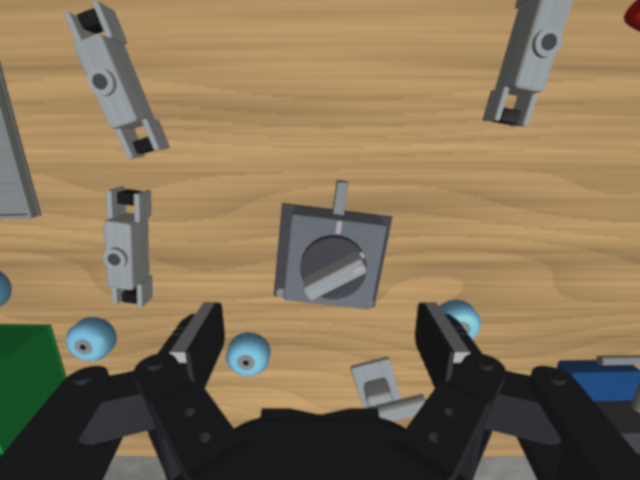

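w1 shows the press with its deck at about (281,116)-(371,228), the nose tip at (317,244) and the pointer end at (300,197). w2 shows the nose tip at (341,181) and the pointer at (362,262). A joint enlarged crop will give finer pixels.

```bash
python3 - <<'E'
import cv2,numpy as np
a=cv2.imread("pics/w1.png")[90:250,260:395];b=cv2.imread("pics/w2.png")[170:330,265:400]
f=lambda i:cv2.resize(i,None,fx=2.95,fy=2.95,interpolation=2)
cv2.imwrite("pics/pc.png",np.hstack([f(a),f(b)]))
E
```

```text
(no output)
```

View pics/pc.png

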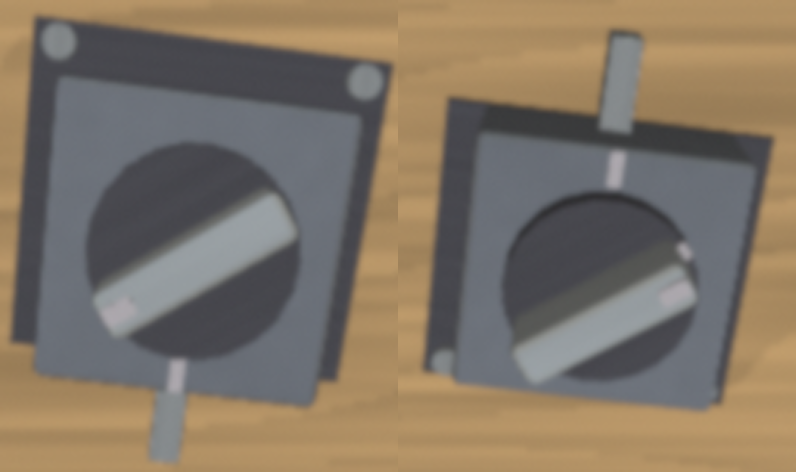

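```bash
python3 - <<'E'
from h import *
np.set_printoptions(precision=4,suppress=True)
a=lambda p:np.array(p)/2.95+[260,90]
b=lambda p:(np.array(p)-[398,0])/2.95+[265,170]
T1,T2=np.load("pics/w1_T.npy"),np.load("pics/w2_T.npy")
X,r=tri([("wrist",a([(60,77),(361,116),(316,406),(37,375),(108,317),(284,212),(164,461),(178,360),(174,391)]),T1),
("wrist",b([(709,409),(456,381),(484,132),(756,163),(689,281),(525,368),(626,35),(614,188),(617,152)]),T2)])
print(np.c_[X,r])
c=X[:4].mean(0); print("deck c",c, [np.linalg.norm(X[i]-X[(i+1)%4]) for i in range(4)])
d=(X[0]+X[1]-X[2]-X[3]); print("press yaw",np.arctan2(d[1],d[0]), "nose dir",np.arctan2(*(c-X[6])[[1,0]]),np.linalg.norm((c-X[6])[:2]))
bc=X[4:6].mean(0); e=X[5]-X[4]; print("bar c",bc,"yaw(x axis)",np.arctan2(e[1],e[0]),np.linalg.norm(e))
E
```

```text
[[0.6927 0.1758 0.0494 0.0007]
 [0.6807 0.0792 0.0495 0.0008]
 [0.5835 0.091  0.0508 0.002 ]
 [0.5947 0.1875 0.0499 0.0008]
 [0.6229 0.1597 0.0897 0.0011]
 [0.654  0.1071 0.0899 0.0005]
 [0.5537 0.1431 0.0237 0.0002]
 [0.6017 0.1378 0.0567 0.0003]
 [0.5898 0.139  0.053  0.0001]]
deck c [0.6379 0.1334 0.0499] [np.float64(0.09737607520667639), np.float64(0.09792345583887548), np.float64(0.09712619361234504), np.float64(0.09868871892504272)]
press yaw -0.11975690430023911 nose dir -0.11543586061690075 0.08476893421470548
bar c [0.6384 0.1334 0.0898] yaw(x axis) -1.0369104525473474 0.06108136286009167
```

Heights check out: deck 0.050, bar top 0.090, nose top 0.024. Press yaw is about -0.118 and the collar is at about 0.28, so I'll turn it +0.919.

```bash
python3 - <<'E'
from h import *
np.set_printoptions(precision=4,suppress=True)
move_gripper(0.6)
y0=np.pi-1.037; c=[0.6382,0.1334]
robot.reach([*c,0.13],down(y0))
print(robot.move_straight([*c,0.067],rate=0.06,max_force=15), sensors.read_state()["ee_pos"])
move_gripper(0); s=sensors.read_state(); print(s["gripper_width"],s["grip_force"],s["ft_force"],s["joints"])
j=np.array(s["joints"])
for k in range(1,5):
    q=j.copy(); q[5]-=0.919*k/4; robot.move_j(q)
s=sensors.read_state(); print(s["joints"],s["ee_pos"],s["ft_force"],s["ft_torque"])
move_gripper(0.6); robot.move_straight([*c,0.24],rate=0.12); print(sensors.read_state()["clock"])
robot.reach([0.60,0.14,0.24],down(np.pi-.118)); snap("wrist","w3")
a=cv2.imread("pics/w3.png"); T=np.load("pics/w3_T.npy"); p=proj("wrist",[0.62,0.134,0.07],T)[0].astype(int); print(p)
x,y=p-[100,75]; print(x,y); cv2.imwrite("pics/w3c.png",cv2.resize(a[max(y,0):y+150,max(x,0):x+200],None,fx=3,fy=3,interpolation=2))
E
```

```text
False [0.6385 0.1335 0.0674]
0.17865865808586326 58.694263100624084 [-0.3478  0.11    5.6378] [0.2061 0.5959 0.1151 1.0892 0.0001 1.243 ]
[0.2065 0.5961 0.1155 1.0885 0.001  0.3307] [0.6389 0.1341 0.0675] [ 4.7145  6.8037 -3.1909] [ 1.2471 -1.0047  0.1246]
12.9333
[316 237]
216 162
```

View pics/w3c.png

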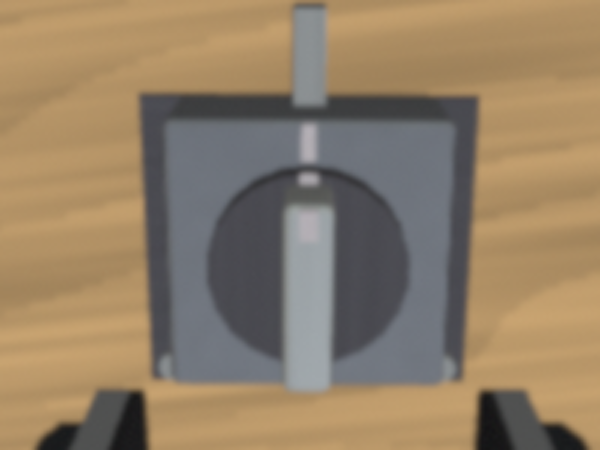

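Locked: the pointer (309,178) lines up with the mark (309,140). Next I'll write the locate and press routine and start with hanger C, viewing before I grip.

```bash
cat > w.py <<'E'
from h import *
from scipy.optimize import minimize
np.set_printoptions(precision=4,suppress=True)
B=np.array([[sx*70,sy*18,z] for sx in(-1,1) for sy in(-1,1) for z in(0,30)]+[[sx*40,sy*15,44] for sx in(-1,1) for sy in(-1,1)])/1000.
def pts(p,z0=0.):
    c,s=np.cos(p[2]),np.sin(p[2]); return np.c_[B[:,0]*c-B[:,1]*s+p[0],B[:,0]*s+B[:,1]*c+p[1],B[:,2]+z0]
def fit(n,im,T,p0,z0=0.):
    """fit hanger silhouette to the low-saturation blob nearest the guess -> pose, IoU"""
    m=(cv2.cvtColor(im,cv2.COLOR_RGB2HSV)[:,:,1]<65).astype(np.uint8)
    k,lab,st,cen=cv2.connectedComponentsWithStats(m)
    g=proj(n,[p0[0],p0[1],.02+z0],T)[0]
    big=[i for i in range(1,k) if st[i,4]>300]
    i=min(big,key=lambda i:np.linalg.norm(cen[i]-g))
    cs=np.vstack(cv2.findContours((lab==i).astype(np.uint8),0,1)[0])
    M=np.zeros(m.shape,np.uint8); cv2.fillConvexPoly(M,cv2.convexHull(cs),1)
    def cost(q):
        p=np.array(p0)+np.array(q)*[.01,.01,.1]; A=np.zeros_like(M)
        h=cv2.convexHull(np.round(proj(n,pts(p,z0),T)*16).astype(np.int32)); cv2.fillConvexPoly(A,h,1,shift=4)
        return 1-(A&M).sum()/max((A|M).sum(),1)
    best=min((minimize(cost,q0,method="Nelder-Mead",options=dict(initial_simplex=np.array(q0)+np.array([[0,0,0],[1,0,0],[0,1,0],[0,0,1]])*.6,maxiter=150)) for q0 in ([0,0,0],[.3,-.3,.5])),key=lambda r:r.fun)
    return np.array(p0)+best.x*[.01,.01,.1],1-best.fun
def look(p,tag,z0=0.,zt=.2):
    p=np.array(p)
    robot.reach([p[0],p[1],zt+z0],down(p[2])); T=camT("wrist",tool_T()); im=snap("wrist",tag)
    return fit("wrist",im,T,p,z0)
U=np.array([np.cos(-.117),np.sin(-.117)]); TIP=np.array([.5537,.1431])
ZG=.010
def grab(p):
    robot.reach([p[0],p[1],.09],down(p[2])); 
    r=robot.move_straight([p[0],p[1],ZG],rate=.1,max_force=15)
    move_gripper(0); s=sensors.read_state(); print("grab early",r,s["ee_pos"][2],"w",round(s["gripper_width"],3),"f",s["grip_force"])
    robot.move_straight([p[0],p[1],.12],rate=.15); st("lift")
def st(t):
    s=sensors.read_state(); print(t,"t",round(s["clock"],1),"w",round(s["gripper_width"],3),"f",round(s["grip_force"],1),"F",s["ft_force"],"p",s["ee_pos"])
def press(yaw):
    a=TIP-U*.10
    robot.reach([*a,.12],down(yaw)); st("above")
    print("low early",robot.move_straight([*a,ZG+.0025],rate=.08,max_force=12))
    e=TIP-U*.049
    r=robot.move_straight([*e,ZG+.0025],rate=.025,max_force=22); x=sensors.read_state()["ee_pos"]
    print("press stop",r,"centre->tip dist",(TIP-x[:2])@U); st("pressed")
    robot.move_straight([*a,ZG+.0025],rate=.1); robot.move_straight([*a,.12],rate=.15); st("back")
def place(x,y,yaw=np.pi+.025):
    robot.reach([x,y,.12],down(yaw)); st("over tray")
    r=robot.move_straight([x,y,ZG+.005],rate=.08,max_force=10); st("down %s"%r)
    move_gripper(.6); robot.move_straight([x,y,.12],rate=.15); st("placed")
E
python3 - <<'E'
from w import *
for f in ("w1","w2"):
    im=cv2.imread(f"pics/{f}.png")[:,:,::-1]; T=np.load(f"pics/{f}_T.npy")
    if f=="w1": print("A",fit("wrist",im,T,[.627,-.103,np.pi-.15]))
    else: print("B",fit("wrist",im,T,[.454,-.083,np.pi+.27]))
move_gripper(.75)
p,i=look([.422,.321,np.pi-.16],"c1"); print("C",p,i)
p2,i2=look(p+[.03,.0,0],"c2"); print("C",p2,i2); print(sensors.read_state()["clock"])
for f in("c1","c2"):
    T=np.load(f"pics/{f}_T.npy"); print(proj("wrist",[*p[:2],.044],T))
E
```

```text
A (array([ 0.6314, -0.1048,  3.0007]), np.float64(0.9489754921655283))
B (array([ 0.457 , -0.0837,  3.4375]), np.float64(0.9486053412462908))
C [0.4245 0.323  2.975 ] 0.9844947099598687
C [0.4243 0.3231 2.9732] 0.9876481388749792
14.925
[[323.3921 220.9298]]
[[315.6579 185.7634]]
```

View pics/c1.png

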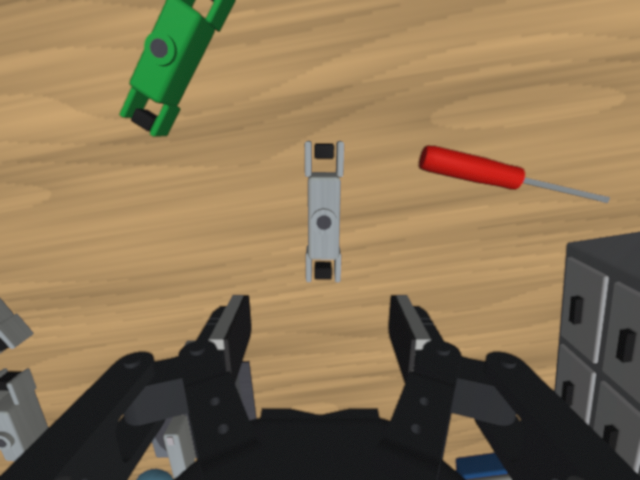

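c1 confirms hanger C is bare grey at (323,222), with plugs at (324,151) and (322,270). The green one at (160,60) is the decoy. Both fits agree to 0.3 mm, so I'll grab it and press the first end.

```bash
python3 - <<'E'
from w import *
grab([.4244,.3230,2.974]); press(-.117)
snap("wrist","held1")
E
```

```text
grab early False 0.010653570056206426 w 0.341 f 60.35455405712128
lift t 17.7 w 0.342 f 59.4 F [-0.2373 -0.4848 -3.5155] p [0.4239 0.3226 0.119 ]
above t 20.6 w 0.342 f 59.3 F [-0.128   0.1493 -3.0846] p [0.4544 0.1548 0.12  ]
low early False
press stop True centre->tip dist 0.05619956975928558
pressed t 23.8 w 0.341 f 59.5 F [-0.013  -0.7835 -3.4461] p [0.4978 0.1493 0.0116]
back t 25.2 w 0.341 f 59.4 F [-0.8292  0.1432 -3.8598] p [0.4541 0.1546 0.1192]
```

View pics/held1.png

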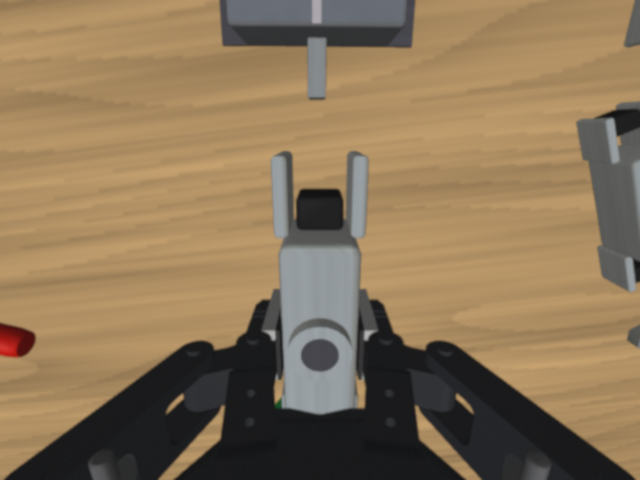

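held1 shows the pressed plug at (320,208), close against the block edge at row about 232, with the fork tips at row 155. I'll check how far in it is by projection.

```bash
cat > chk.py <<'E'
from w import *
import sys
f,yaw=sys.argv[1],float(sys.argv[2])
im=cv2.imread(f"pics/{f}.png"); T=np.load(f"pics/{f}_T.npy"); s=sensors.read_state()
c=np.array(s["ee_pos"][:2]); zb=s["ee_pos"][2]-.0107; u=np.array([np.cos(yaw),np.sin(yaw)])
P=lambda d,z:proj("wrist",[*(c+u*d),zb+z],T)[0]
print("tips z30",P(.07,.03),"block top edge",P(.04,.044),"plug outer top if home",P(.054,.025),"if 2mm short",P(.056,.025),"dot",P(0,.044), "outer bottom home",P(.054,.003))
g=cv2.cvtColor(im,6); x=int(P(.054,.025)[0]); print("profile",{r:int(g[r,x-6:x+7].mean()) for r in range(150,250,2)})
E
python3 chk.py held1 -.117
```

```text
tips z30 [316.185  161.4565] block top edge [316.1254 252.4619] plug outer top if home [316.4215 201.8247] if 2mm short [316.4062 196.7888] dot [316.4727 348.1874] outer bottom home [316.7944 191.5516]
profile {150: 154, 152: 153, 154: 157, 156: 157, 158: 155, 160: 151, 162: 151, 164: 151, 166: 148, 168: 149, 170: 151, 172: 154, 174: 156, 176: 157, 178: 153, 180: 147, 182: 141, 184: 141, 186: 140, 188: 100, 190: 28, 192: 18, 194: 18, 196: 21, 198: 28, 200: 35, 202: 37, 204: 37, 206: 36, 208: 36, 210: 35, 212: 34, 214: 34, 216: 34, 218: 33, 220: 33, 222: 33, 224: 33, 226: 32, 228: 33, 230: 64, 232: 83, 234: 84, 236: 84, 238: 85, 240: 86, 242: 86, 244: 97, 246: 119, 248: 140}
```

The hanger sits about 2.5 mm forward in the grip, so the stop at 0.0562 matches a plug that is fully home (0.054 + 0.0025). Now the other end.

```bash
sed -i 's/U\*.049/U*.045/; s/max_force=22/max_force=26/' w.py; python3 - <<'E'
from w import *
press(np.pi-.117)
snap("wrist","held2")
E
python3 chk.py held2 3.0246
```

```text
above t 27.9 w 0.345 f 59.3 F [ 0.2916  0.2531 -2.7625] p [0.4544 0.1548 0.12  ]
low early False
press stop True centre->tip dist 0.05323261974154623
pressed t 31.2 w 0.34 f 59.5 F [ 0.2947  0.79   -3.2965] p [0.5008 0.1489 0.0115]
back t 32.7 w 0.343 f 59.5 F [-0.3367 -0.3806 -3.9214] p [0.4541 0.1546 0.1192]
tips z30 [322.7712 156.2562] block top edge [322.8825 246.6986] plug outer top if home [322.5381 197.1917] if 2mm short [322.552  192.1263] dot [322.5571 344.0275] outer bottom home [322.1327 188.2533]
profile {150: 146, 152: 148, 154: 149, 156: 151, 158: 152, 160: 154, 162: 156, 164: 158, 166: 160, 168: 159, 170: 158, 172: 157, 174: 156, 176: 155, 178: 153, 180: 153, 182: 155, 184: 153, 186: 147, 188: 104, 190: 30, 192: 17, 194: 18, 196: 20, 198: 27, 200: 33, 202: 36, 204: 37, 206: 37, 208: 37, 210: 36, 212: 36, 214: 36, 216: 36, 218: 35, 220: 35, 222: 35, 224: 34, 226: 33, 228: 33, 230: 63, 232: 81, 234: 82, 236: 82, 238: 82, 240: 84, 242: 84, 244: 95, 246: 117, 248: 140}
```

```bash
sed -i 's/max_force=26/max_force=35/' w.py; python3 - <<'E'
from w import *
press(np.pi-.117)
place(.505,-.43)
p,i=look([.505,-.43,np.pi+.025],"t1",.004); print(p,i)
a=cv2.imread("pics/t1.png"); cv2.imwrite("pics/t1c.png",cv2.resize(a[110:310,220:420],None,fx=3,fy=3,interpolation=2))
E
```

```text
above t 33.0 w 0.341 f 59.5 F [ 0.3049 -0.3505 -3.8141] p [0.454  0.1547 0.1195]
low early False
press stop True centre->tip dist 0.05326803146788282
pressed t 36.2 w 0.345 f 59.5 F [ 0.7958  0.1793 -3.3037] p [0.5008 0.149  0.0114]
back t 37.7 w 0.347 f 59.4 F [-0.5571  0.1606 -4.0115] p [0.454  0.1546 0.1192]
over tray t 39.8 w 0.344 f 59.4 F [-0.2566 -0.3313 -2.7906] p [ 0.5056 -0.4291  0.1201]
down False t 41.3 w 0.345 f 59.3 F [-0.046   0.7992 -3.0759] p [ 0.5053 -0.4303  0.0155]
placed t 42.5 w 0.597 f 0.0 F [ 0.2371  0.0629 -0.352 ] p [ 0.5047 -0.4297  0.119 ]
[ 0.4937 -0.4664  3.6386] 0.03617550194085717
```

View pics/t1c.png

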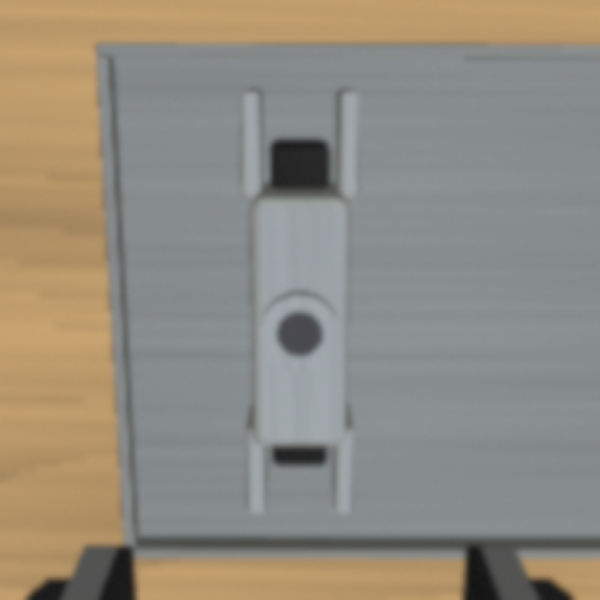

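Hanger C lies flat in the tray with both plugs against the block: upper (300,165), lower (300,455). Re-pressing at 35 N stopped at the same place, so it is home. On to hanger B.

```bash
cat > run.py <<'E'
from w import *
import w,sys
def chk(t):
    assert sensors.read_state()["gripper_width"]>.3,"lost at "+t
def press2(y):
    press(y); d=w.D; chk("press"); assert .0505<d<.059,d
def go(g,ty,tag):
    move_gripper(.75)
    p,i=look(g,tag+"a"); print(p,i); p,i=look(p,tag+"b"); print(p,i); assert i>.95
    grab(p); chk("grab"); press2(-.117); press2(np.pi-.117); place(.505,ty)
E
sed -i 's/    print("press stop"/    global D; D=(TIP-x[:2])@U\n    print("press stop"/' w.py
python3 -c "
from run import *
go([.456,-.0835,3.43],-.355,'b')"
```

```text
[ 0.4578 -0.083   3.4298] 0.9831871345029239
[ 0.4574 -0.0829  3.4302] 0.9879649890590809
grab early False 0.010567428539615325 w 0.342 f 59.898762702941895
lift t 47.7 w 0.338 f 59.4 F [ 0.9176 -0.6244 -4.293 ] p [ 0.4568 -0.0828  0.1192]
above t 49.6 w 0.346 f 59.3 F [-0.4736  0.6507 -2.5475] p [0.4543 0.1545 0.1198]
low early False
press stop True centre->tip dist 0.055830991442708276
pressed t 52.8 w 0.34 f 59.4 F [ 0.0517  0.3491 -3.044 ] p [0.4982 0.1492 0.0113]
back t 54.3 w 0.34 f 59.4 F [ 0.2601 -0.4139 -3.4418] p [0.454  0.1546 0.1192]
above t 56.9 w 0.342 f 59.3 F [ 0.0266  0.2377 -4.027 ] p [0.4544 0.1548 0.1199]
low early False
press stop True centre->tip dist 0.053643596910630656
pressed t 60.2 w 0.344 f 59.5 F [-0.0169  0.1616 -3.397 ] p [0.5004 0.149  0.0113]
back t 61.7 w 0.346 f 59.4 F [-0.1941  0.264  -4.8716] p [0.4541 0.1546 0.1192]
over tray t 63.5 w 0.341 f 59.4 F [ 0.3336  0.1277 -2.721 ] p [ 0.5054 -0.3541  0.12  ]
down False t 65.0 w 0.34 f 59.4 F [-0.3276  0.7696 -3.8756] p [ 0.5053 -0.3552  0.0155]
placed t 66.2 w 0.6 f 0.0 F [-0.0268 -0.2563 -0.4197] p [ 0.5046 -0.3547  0.1191]
```

```bash
python3 -c "
from run import *
go([.6305,-.104,2.995],-.28,'a')
robot.reach([.42,.0,.3],down(np.pi))
snap('top','end')
a=cv2.imread('pics/end.png'); cv2.imwrite('pics/endc.png',cv2.resize(a[120:345,185:545],None,fx=2.2,fy=2.2,interpolation=2))
"
```

```text
[ 0.6333 -0.1032  3.0024] 0.983230040102078
[ 0.6322 -0.1029  3.0031] 0.9934414283111678
grab early False 0.01067123153139608 w 0.344 f 60.60679078102112
lift t 70.7 w 0.342 f 59.3 F [-1.1096  0.2259 -3.6133] p [ 0.6317 -0.1028  0.1189]
above t 73.0 w 0.343 f 59.3 F [ 0.0811 -0.2058 -2.7912] p [0.4545 0.1547 0.1199]
low early False
press stop True centre->tip dist 0.055553432407793264
pressed t 76.2 w 0.338 f 59.4 F [-0.1862 -0.5075 -3.3865] p [0.4985 0.1491 0.0113]
back t 77.6 w 0.343 f 59.4 F [-0.8782  0.4822 -3.5962] p [0.4541 0.1546 0.1192]
above t 80.3 w 0.342 f 59.3 F [ 0.5995 -0.6421 -4.0562] p [0.4544 0.1548 0.1199]
low early False
press stop True centre->tip dist 0.05387704001834641
pressed t 83.5 w 0.34 f 59.4 F [-0.7182  0.5098 -3.8161] p [0.5001 0.149  0.0114]
back t 85.0 w 0.343 f 59.4 F [-0.5261 -0.4931 -2.2358] p [0.4541 0.1546 0.1192]
over tray t 86.6 w 0.345 f 59.4 F [ 0.24   -0.0307 -3.3034] p [ 0.5053 -0.2791  0.1199]
down False t 88.1 w 0.345 f 59.5 F [ 0.26    0.6322 -3.3619] p [ 0.5054 -0.2802  0.0155]
placed t 89.3 w 0.599 f 0.0 F [-0.7412  0.2513  0.0575] p [ 0.5046 -0.2798  0.1192]
```

```bash
python3 -c "
from w import *
robot.reach([.50,-.352,.26],down(np.pi)); snap('wrist','tray')
a=cv2.imread('pics/tray.png'); cv2.imwrite('pics/trayc.png',cv2.resize(a[100:330,160:460],None,fx=2.6,fy=2.6,interpolation=2))"
```

```text
(no output)
```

View pics/trayc.png

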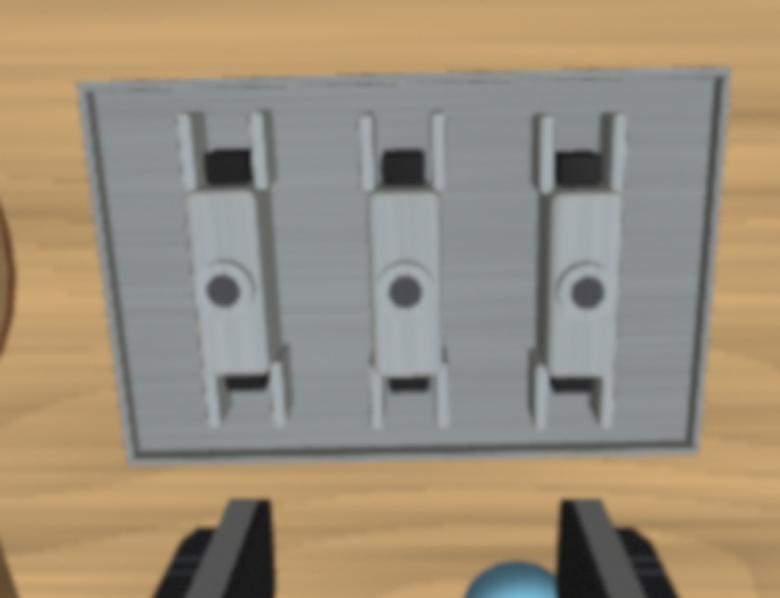

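View pics/end.png

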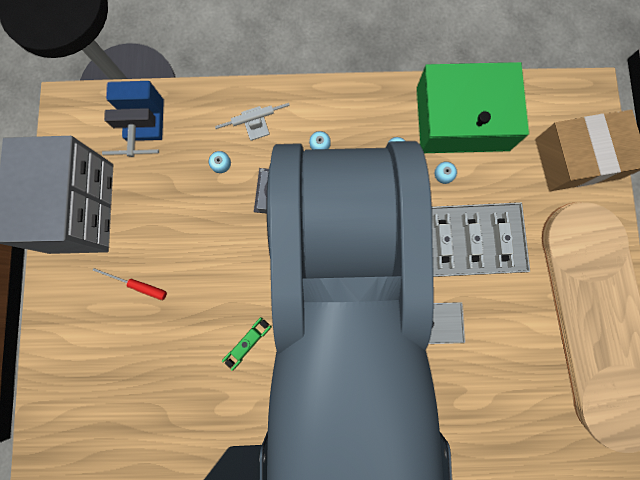

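trayc shows all three hangers flat and upright, with every plug against its block (upper plugs at row about 167, lower at row about 383). The `end` view shows no grey hanger left on the bench. The wheels in sight have not moved.

```bash
python3 -c "
from station import *
robot.wait(0.5); print(robot.job_done())"
```

```text
the job is handed in; nothing more can be done
None
```

The job is handed in: the press is locked, and all three hangers have both plugs pushed home and lie flat and released in the steel tray, with the wheels never touched.

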